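# Set the fish measure over the board's edge

### The arm

A 6-joint arm with a two-finger parallel gripper is mounted at the origin on the work surface. World frame = base frame: x ahead of the robot, y to its left, z up, the work surface at z = 0. Lengths are in m, angles in rad, forces in N, time in s.
With the tool pointing down it reaches from about 0.225 to 0.875 m from the base axis. Payload 3.4 kg.
Tool frame: the origin (TCP) lies on the centre line of the jaws, within the pads' length; the fingertips stand 17 mm ahead of it and the grasp point (between the pads) lies 2 mm behind it (manip.tip_reach is the distance from the TCP to the fingertips, in m); z points along the fingers, y is the line along which they close (so a half turn about z gives the same grasp; the last joint's range is limited). The gripper opens to 85 mm and grips with 20 to 120 N. Pads are 22 mm wide; open, the fingers measure 114 mm over their backs; the gripper's body (76 mm by 85 mm) begins 54 mm behind the grasp point. The pads swing forward as they close: fully open they stand 13 mm farther back than shut.
Start: joints at [-1.395, 0.276, 1.505, -0, 1.361, -0.121], TCP at [0.168, -0.55, 0.248] pointing down, gripper open.
Joint ranges: [-2.89, 2.89], [-0.75, 2.08], [0.22, 2.7], [-1.18, 4.32], [0.11, 2.71], [-2.7, 2.7]. Speed limits (rad/s): [2.57, 2.57, 3.14, 3.14, 3.14, 3.14].

### API

Orientations are given as a 3x3 rotation matrix whose columns are the frame's x, y, z axes.
In Python, from bench import manip gives the robot as it stands. The module is installed in compiled form; this text tells all that it offers.
- The arm moves only by the tool arm_command, never from a script. Its arguments are lists of equal length, an entry for each row: "dp": the shift along the tool's x, y, z normalised to -1 to 1, where 1 is 1 m, a list of three; "dr": the turn, a rotation vector about the tool's x, y, z normalised to -1 to 1, where 1 is pi/4 rad, a list of three; "grip": the closure in counts, from 0 (fully open) to 255 (shut). A call has 1 to 5 rows; each row is the pose to reach, as a shift and turn from the pose commanded when the call began, along the tool's axes at that moment; what a row does not reach only later rows make up. A row lasts 1/8 s, in which the tool goes at most 62.5 mm and 10.7 degrees, less where a joint would pass 70% of its speed; a pose out of reach is approached as far as the arm can. A call with a number of a shift or a turn outside -1 to 1 is refused whole. A call with a gripper value outside its range is refused whole. The fingers move at their own pace and stop on an object; the grip force is fixed at half the most. Time passes only in rows, so rows that repeat a pose let the fingers close. It gives the time, the measured TCP pose, the force, the opening and the grip force at its end, in the units of the state.
- manip.get_obs(): the state, without advancing time (a new reading comes with each control period).
- manip.capture(name): name is "scene" or "top" or "wrist"; returns a dict with "img" (480x640x3 uint8, blue, green, red), "vfov" (degrees; the focal length in pixels is half the picture's height over the tangent of half this angle, whatever the lens; pixels are square), "cx", "cy" (the principal point, pixels), "R" (3x3) and "t" (3): a world point X has camera coordinates R X + t. Camera axes: x right, y down, z forward; pixel columns grow to the right and rows downward; lengths in m; the calibration is good to about 2 mm. A picture is of the moment at which its call begins. There is no depth.
- manip.close_job(): hands the job in; it is judged then, once.
The state is a dict: "t": time; "qpos": joint angles; "qd": joint speeds; "joint_efforts": joint torques, N m; "ee_pos": TCP position; "eef_rot": TCP orientation; "force": force on the tool from outside, world axes, zero at the start; "wrist_torque": the same for the moment, N m; "gripper_width": finger opening in m; "grasp_force": force on a finger pad.
Only numpy, scipy, OpenCV 4.12 (cv2) and the standard library are available. Lean on these libraries where they do the work, as an engineer would, in place of code of your own. Each camera call takes 0.05 s, during which the arm holds its last target. There are 200 camera calls.

### The job

Push the yellow fish measure along the white filleting board, without picking it up, until its red line lies over the blue-banded edge, so that 50 mm sticks out for the clamp that goes on next. Leave it lying flat, square to that edge and not hanging over the board's sides, and do not disturb the things around it.

Things in the scene. Friction and masses are not known exactly. Their poses are not given: they have to be found in the camera images.
- measure: loose yellow plastic plate, 96 mm wide (its x), 240 mm long (its y), 6 mm thick, 0.1-0.2 kg, flat on the board. Origin: centre of its underside; z up. A 4 mm red line crosses it 50 mm from the leading (+y) end; a black dot marks the rear end. Starts with the leading end about 10-80 mm short of the blue-banded edge, up to 0.22 rad from square. Slides with plain friction, stops when not pushed
- measure_end (a point): middle of the lower edge of the measure's leading end, 120 mm along the measure's +y from its origin; the measure's axes
- board: white filleting board, fixed to the table, 240 mm wide (its x), 380 mm long (its y), flat top 40 mm above the table. Origin: centre of its underside, at table height; z up. The edge to overhang is its +y end, marked by a blue band, towards the robot's left; the board is turned up to 0.3 rad either way
- board_edge (a point): middle of the blue-banded top edge of the board, 190 mm along the board's +y from its origin, 40 mm above the table; the board's axes (+y points straight out over the edge)
- reel: silver fishing reel lying on its side, about 100 x 62 mm, 72 mm high, loose; origin: centre of its underside. Leave alone
- pirk: wooden pirk (lure) lying on the table, about 140 mm long, 26 mm wide, 20 mm high, loose; origin: centre of its underside. Leave alone
- red_float: red barrel-shaped plastic net float standing on end, 60 mm diameter, 60 mm high, loose; origin: centre of its underside. Leave alone
- green_float: green barrel-shaped plastic net float standing on end, 60 mm diameter, 60 mm high, loose; origin: centre of its underside. Leave alone
- mug: blue mug, 76 mm diameter, 85 mm high, loose; origin: centre of its underside. Leave alone

How it is judged:
At the end, for the whole second after the job is handed in: The measure rests flat on the board with its leading end 50 mm (within 7 mm) beyond the blue-banded edge, square to it within 0.10 rad (6 degrees), sides still on the board (leading end and centre within 70 mm of the board's middle line), at rest (y of measure_end in the frame of board_edge between 0.043 and 0.057 m and x of measure_end in the frame of board_edge between -0.07 and 0.07 m and x of measure in the frame of board between -0.07 and 0.07 m and z of measure in the frame of board between 0.036 and 0.044 m and angle between the y axis of measure and the y axis of board, either way round below 0.1 rad and angle between measure's own z axis and vertical below 0.03 rad and linear speed of measure below 0.005 m/s); the robot touches nothing.
It fails at once if the measure is lifted off the board (8 mm or more) (z of measure in the frame of board above 0.048 m).
It fails at once if the measure is tipped (angle between measure's own z axis and vertical above 0.12 rad).
It fails at once if the reel, pirk, mug or a float is disturbed (moved more than 15 mm) (distance of any of reel, pirk, red_float, green_float, mug from where it was at the start of the episode above 0.015 m).
It also fails if it takes over 58 s, if anything falls off the work surface, if the arm or the gripper's body presses on something with over 40 N, if the wrist force passes 120 N, or if a joint passes its speed limit or range.

## Working session

There is one attempt and no reset: what is moved stays moved. The work goes in short steps, Python scripts to look and compute and a tool call to move; the robot and the scene stay as the last step left them, time stands still between calls to the robot, and variables do not carry over. Pictures are saved under pics/ and viewed, at most 10 in all, crops included, and the job is handed in when it is done.

Besides the shell and the picture viewer there is one more tool, called after "Emit:" as a command line: name --argument value ..., lists and objects as JSON in quotes. arm_command: Moves the arm, as the interface text tells. Scaled input: -1 to 1 covers 1 m each way for a shift and pi/4 rad each way for a turn. Its arguments: {"type":"object","properties":{"dp":{"type":"array"},"dr":{"type":"array"},"grip":{"type":"array"}},"required":["dp","dr","grip"]}

```bash
mkdir -p pics; python3 - <<'E'
from bench import manip
import cv2,numpy as np
for n in("top","scene"):
    c=manip.capture(n); cv2.imwrite(f"pics/{n}0.png",c["img"]); print(n,c["vfov"],c["cx"],c["cy"],c["R"],c["t"])
o=manip.get_obs();print(o["t"],o["ee_pos"],o["eef_rot"],o["force"],manip.tip_reach)
E
```

```text
top 55.08195791005003 324.7915333323329 240.35175980768355 [[-0.00792911 -0.99996591  0.00230471]
 [-0.99564335  0.00768066 -0.0929265 ]
 [ 0.09290563 -0.00303149 -0.9956703 ]] [-0.04481586  0.62105123  0.93606785]
scene 55.41140365954403 312.9043653435524 236.94493893674417 [[ 0.73037153  0.68303333 -0.00478602]
 [ 0.56923673 -0.61253102 -0.54842984]
 [-0.37752745  0.39783316 -0.83618288]] [-0.41476312 -0.35067133  1.39129143]
0.1 [ 0.16807599 -0.54940698  0.24752019] [[ 9.56283794e-01  2.92440143e-01 -2.62697278e-04]
 [ 2.92440164e-01 -9.56282358e-01  1.67427144e-03]
 [ 2.38411408e-04 -1.67790188e-03 -9.99998564e-01]] [-0.07452082 -0.44194003  0.31662713] 0.017
```

View pics/top0.png

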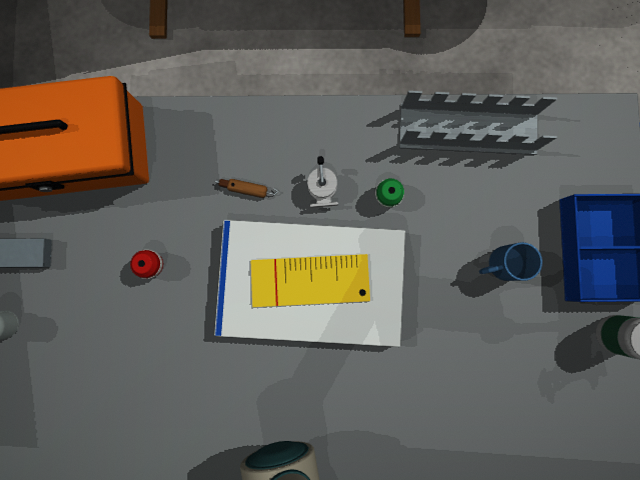

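The top view shows the board (blue edge from about (228,222) to (218,335)) and the measure from (250,283) to (370,278) with its red line near column 276. The floats, reel, pirk and mug are all clear of the push path. Next I'll measure poses.

```bash
cat > h.py <<'E'
import cv2,numpy as np
from bench import manip
def ray(c,uv,z):
    f=240/np.tan(np.radians(c["vfov"]/2)); uv=np.asarray(uv,float).reshape(-1,2)
    d=np.c_[(uv[:,0]-c["cx"])/f,(uv[:,1]-c["cy"])/f,np.ones(len(uv))]@c["R"]
    o=-c["R"].T@c["t"]; return (o+d*((z-o[2])/d[:,2])[:,None])[:,:2]
def big(m):
    m=cv2.morphologyEx(m.astype(np.uint8),cv2.MORPH_OPEN,np.ones((3,3)))
    cs,_=cv2.findContours(m,cv2.RETR_EXTERNAL,cv2.CHAIN_APPROX_NONE); return max(cs,key=cv2.contourArea)
def rect(p):
    # centre, long-axis unit vector (towards +y), long, short
    b=cv2.boxPoints(cv2.minAreaRect(p.astype(np.float32)*1000))/1000
    e=[b[1]-b[0],b[2]-b[1]]; L=sorted(e,key=np.linalg.norm); u=L[1]/np.linalg.norm(L[1])
    return b.mean(0),u*np.sign(u[1]),np.linalg.norm(L[1]),np.linalg.norm(L[0])
def look(c):
    hsv=cv2.cvtColor(c["img"],cv2.COLOR_BGR2HSV); H,S,V=[hsv[...,i].astype(int) for i in range(3)]
    yel=(abs(H-26)<8)&(S>120)&(V>70)
    hull=cv2.convexHull(big(cv2.morphologyEx(yel.astype(np.uint8),cv2.MORPH_CLOSE,np.ones((9,9)))))
    return H,S,V,hull
def report(c,bd=None):
    H,S,V,h=look(c); m=rect(ray(c,h,.046)); print("measure",m)
    return m
E
python3 - <<'E'
from h import *
c=manip.capture("top"); m=report(c); H,S,V,h=look(c)
w=((S<60)&(V>120)); w[:200]=0; blue=(abs(H-112)<12)&(S>120); blue[:,300:]=0
bw=big(w); print("white+",rect(ray(c,cv2.convexHull(np.vstack([bw,big(blue),h])),.04)))
print("blue",rect(ray(c,big(blue),.04)), cv2.boundingRect(big(blue)))
print("w",rect(ray(c,bw,.04)))
red=((H<8)|(H>172))&(S>120); red[:,:200]=0;red[:,320:]=0; red[:240]=0
print("red",rect(ray(c,big(cv2.dilate(red.astype(np.uint8),np.ones((3,3)))),.046)))
E
```

```text
measure (array([ 0.53767294, -0.01819733], dtype=float32), array([-0.04410624,  0.99902683], dtype=float32), np.float32(0.23998488), np.float32(0.09636649))
white+ (array([ 0.5336928 , -0.02091774], dtype=float32), array([0.06577511, 0.9978345 ], dtype=float32), np.float32(0.37635908), np.float32(0.23858942))
blue (array([0.5449   , 0.1614939], dtype=float32), array([-0.9978345 ,  0.06577509], dtype=float32), np.float32(0.23452912), np.float32(0.010851555)) (216, 221, 14, 115)
w (array([ 0.5333139 , -0.02663026], dtype=float32), array([0.06564739, 0.99784285], dtype=float32), np.float32(0.3649139), np.float32(0.238583))
red (array([0.5346588, 0.0513329], dtype=float32), array([0.99905586, 0.04344422], dtype=float32), np.float32(0.09795687), np.float32(0.0062061856))
```

View pics/scene0.png

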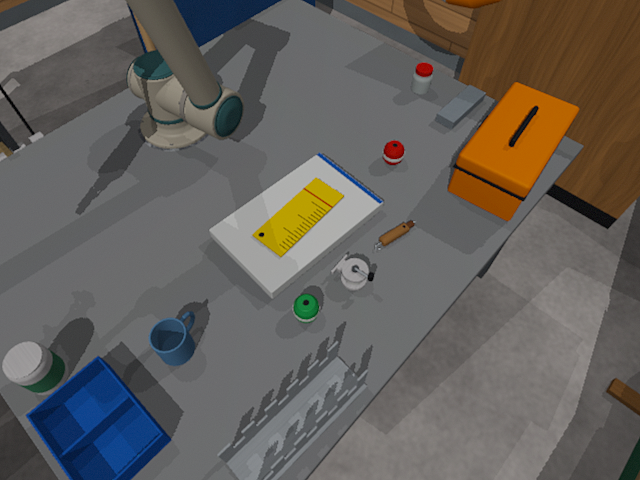

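The scene view agrees: the path behind the measure (the mug side) is free. The plan is to push the rear end with both half-open fingers, with their line parallel to the blue edge. I'll move above the start first.

Emit:
arm_command --dp '[[0.25,-0.14,0],[0.25,-0.14,0],[0.25,-0.14,0],[0.25,-0.14,0],[0.25,-0.14,0]]' --dr '[[0,0,-0.85],[0,0,-0.85],[0,0,-0.85],[0,0,-0.85],[0,0,-0.85]]' --grip '[100,100,100,100,100]'

```text
t: 0.78
ee_pos: [0.3677, -0.3404, 0.2482]
eef_rot: [[0.568, 0.823, 0.0], [0.823, -0.568, 0.001], [0.001, -0.0, -1.0]]
force: [0.1, -0.3, -0.0]
gripper_width: 0.052
grasp_force: 0.0
```

```bash
cat >> h.py <<'E'
U=np.array([.0658,.9978,0]);B=np.array([.5337,-.0209,0])
def go(by,bx,z):
    from scipy.spatial.transform import Rotation as Ro
    o=manip.get_obs();R=np.array(o["eef_rot"]);p=np.array(o["ee_pos"]);X=np.array([U[1],-U[0],0])
    t=B+U*by+X*bx+[0,0,z]; D=np.c_[U,X,[0,0,-1]]
    print("t",o["t"],"p",p.round(4),"by,bx",((p-B)@U).round(4),((p-B)@X).round(4),"w",o["gripper_width"],"F",np.round(o["force"],1))
    print("dp",(R.T@(t-p)).round(4),"dr",(Ro.from_matrix(R.T@D).as_rotvec()/(np.pi/4)).round(4))
E
python3 -c "
from h import *
go(-.152,.008,.13)"
```

```text
t 0.775 p [ 0.3677 -0.3404  0.2482] by,bx -0.3297 -0.1447 w 0.05196257268279402 F [ 0.1 -0.3 -0. ]
dp [0.2307 0.0401 0.1184] dr [-0.     -0.001  -0.6849]
```

Emit:
arm_command --dp '[[0.231,0.04,0],[0.231,0.04,0],[0.231,0.04,0],[0.231,0.04,0],[0.231,0.04,0.06]]' --dr '[[0,0,-0.685],[0,0,-0.685],[0,0,-0.685],[0,0,-0.685],[0,0,-0.685]]' --grip '[100,100,100,100,100]'

```text
t: 1.4
ee_pos: [0.5368, -0.1748, 0.1916]
eef_rot: [[0.064, 0.998, 0.012], [0.998, -0.064, -0.004], [-0.004, 0.012, -1.0]]
force: [0.9, -1.8, -0.8]
gripper_width: 0.0518
grasp_force: 0.0
```

```bash
python3 -c "
from h import *
go(-.152,.008,.075)
c=manip.capture('wrist');cv2.imwrite('pics/w1.png',c['img'])"
```

```text
t 1.4 p [ 0.5368 -0.1748  0.1916] by,bx -0.1534 0.0132 w 0.051845090672199126 F [ 0.9 -1.8 -0.8]
dp [ 0.0019 -0.0067  0.1165] dr [0.0159 0.0046 0.0026]
```

View pics/w1.png

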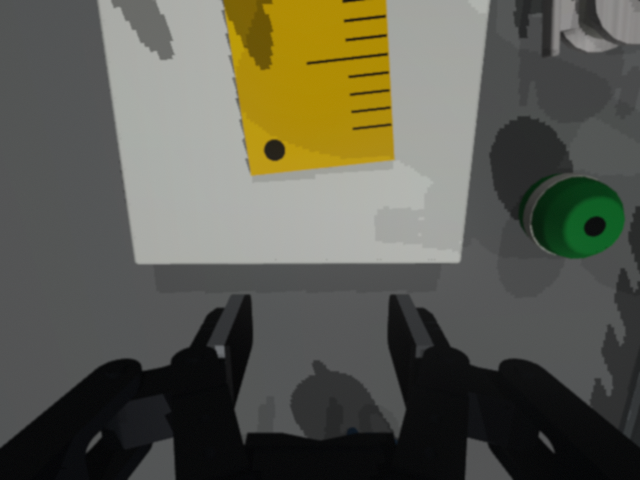

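The wrist view shows the board's rear edge level, so the tool is square to it. The measure's rear end runs from (250,175) to (393,160), centred between the fingers. I'll descend behind it.

Emit:
arm_command --dp '[[0.002,-0.006,0.06],[0.002,-0.006,0.1],[0.002,-0.006,0.116],[0.002,-0.006,0.116]]' --dr '[[0.016,0.005,0.003],[0.016,0.005,0.003],[0.016,0.005,0.003],[0.016,0.005,0.003]]' --grip '[100,100,100,100]'

```text
t: 1.95
ee_pos: [0.5248, -0.1737, 0.0721]
eef_rot: [[0.071, 0.997, -0.014], [0.997, -0.071, 0.005], [0.004, -0.014, -1.0]]
force: [1.0, -0.1, -0.2]
gripper_width: 0.0518
grasp_force: 0.0
```

```bash
python3 -c "
from h import *
go(-.152,.008,.0585)
c=manip.capture('wrist');cv2.imwrite('pics/w2.png',c['img'])"
```

```text
t 1.95 p [ 0.5248 -0.1737  0.0721] by,bx -0.153 0.0012 w 0.0518493546436506 F [ 1.  -0.1 -0.2]
dp [0.001  0.007  0.0135] dr [-0.0176 -0.0055 -0.0067]
```

View pics/w2.png

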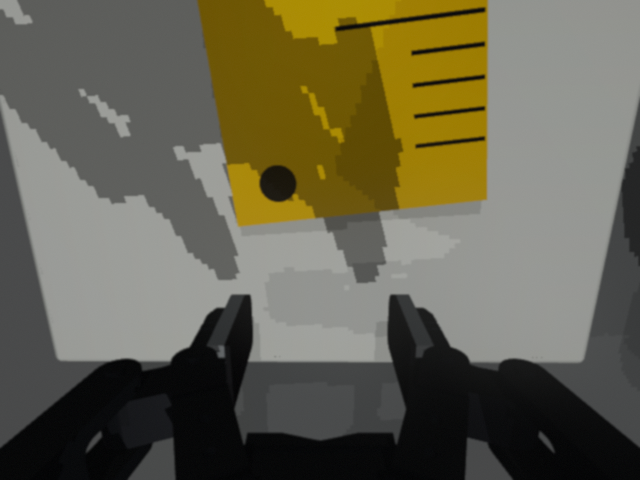

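The view shows the rear end at (237,225)–(487,200), about 15 mm to the right of the finger centre. The left corner is nearer, so pushing will square it. I'll undo my tilt over-correction (it was lag), shift right and creep down.

Emit:
arm_command --dp '[[0.001,0.01,0.004],[0.001,0.01,0.008],[0.001,0.01,0.01],[0.001,0.01,0.01],[0.001,0.01,0.01]]' --dr '[[-0.017,-0.005,-0.005],[-0.017,-0.005,-0.005],[-0.017,-0.005,-0.005],[-0.017,-0.005,-0.005],[-0.017,-0.005,-0.005]]' --grip '[100,100,100,100,100]'

```text
t: 2.62
ee_pos: [0.5348, -0.1731, 0.0623]
eef_rot: [[0.067, 0.998, 0.001], [0.998, -0.067, -0.0], [-0.0, 0.001, -1.0]]
force: [-0.3, -0.3, 0.2]
gripper_width: 0.0523
grasp_force: 0.0
```

```bash
python3 -c "
from h import *
go(-.152,.01,.0585)"
```

```text
t 2.625 p [ 0.5348 -0.1731  0.0623] by,bx -0.1518 0.0111 w 0.052251503302538 F [-0.3 -0.3  0.2]
dp [-0.0002 -0.0011  0.0038] dr [ 0.001   0.0001 -0.0013]
```

Emit:
arm_command --dp '[[0,0,0.002],[0,0,0.003],[0,0,0.004],[0,0,0.005],[0,0,0.005]]' --dr '[[0,0,0],[0,0,0],[0,0,0],[0,0,0],[0,0,0]]' --grip '[100,100,100,100,100]'

```text
t: 3.25
ee_pos: [0.5348, -0.1731, 0.0571]
eef_rot: [[0.067, 0.998, 0.001], [0.998, -0.067, -0.0], [-0.0, 0.001, -1.0]]
force: [0.4, -0.3, 0.9]
gripper_width: 0.0517
grasp_force: 0.0
```

Emit:
arm_command --dp '[[0,0,0.001],[0,0,0.001],[0,0,0.002],[0,0,0.002]]' --dr '[[0,0,0],[0,0,0],[0,0,0],[0,0,0]]' --grip '[100,100,100,100]'

```text
t: 3.75
ee_pos: [0.5348, -0.1732, 0.0551]
eef_rot: [[0.067, 0.998, 0.001], [0.998, -0.067, -0.0], [-0.0, 0.001, -1.0]]
force: [-0.2, -0.3, 0.1]
gripper_width: 0.0518
grasp_force: 0.0
```

Emit:
arm_command --dp '[[0,0,0.001],[0,0,0.001],[0,0,0.002],[0,0,0.002]]' --dr '[[0,0,0],[0,0,0],[0,0,0],[0,0,0]]' --grip '[100,100,100,100]'

```text
t: 4.25
ee_pos: [0.535, -0.1732, 0.0537]
eef_rot: [[0.067, 0.998, 0.001], [0.998, -0.067, -0.0], [-0.0, 0.001, -1.0]]
force: [-1.1, 0.9, 5.4]
gripper_width: 0.0518
grasp_force: 2.2
```

Emit:
arm_command --dp '[[0,0,0.001],[0,0,0.001],[0,0,0.001]]' --dr '[[0,0,0],[0,0,0],[0,0,0]]' --grip '[100,100,100]'

```text
t: 4.62
ee_pos: [0.535, -0.1732, 0.0536]
eef_rot: [[0.067, 0.998, 0.001], [0.998, -0.067, -0.001], [-0.0, 0.001, -1.0]]
force: [-1.7, 1.3, 10.8]
gripper_width: 0.0523
grasp_force: 5.5
```

Board contact is at TCP z = 0.0536. I'll back off 2 mm and push.

Emit:
arm_command --dp '[[0,0,-0.0035],[0,0,-0.0035],[0.005,0,-0.0035],[0.01,0,-0.0035],[0.015,0,-0.0035]]' --dr '[[0,0,0],[0,0,0],[0,0,0],[0,0,0],[0,0,0]]' --grip '[100,100,100,100,100]'

```text
t: 5.25
ee_pos: [0.5358, -0.1576, 0.0555]
eef_rot: [[0.067, 0.998, 0.0], [0.998, -0.067, 0.0], [0.0, 0.0, -1.0]]
force: [-0.1, 0.2, 1.0]
gripper_width: 0.052
grasp_force: 0.0
```

Emit:
arm_command --dp '[[0.005,0,0],[0.01,0,0],[0.015,0,0],[0.02,0,0],[0.025,0,0]]' --dr '[[0,0,0],[0,0,0],[0,0,0],[0,0,0],[0,0,0]]' --grip '[100,100,100,100,100]'

```text
t: 5.88
ee_pos: [0.5376, -0.1329, 0.0557]
eef_rot: [[0.067, 0.998, 0.001], [0.998, -0.067, -0.0], [-0.0, 0.001, -1.0]]
force: [0.3, -0.5, 0.3]
gripper_width: 0.0517
grasp_force: 0.2
```

Emit:
arm_command --dp '[[0.005,0,0],[0.01,0,0],[0.015,0,0],[0.02,0,0],[0.02,0,0]]' --dr '[[0,0,0],[0,0,0],[0,0,0],[0,0,0],[0,0,0]]' --grip '[100,100,100,100,100]'

```text
t: 6.5
ee_pos: [0.5389, -0.1128, 0.0557]
eef_rot: [[0.066, 0.998, 0.001], [0.998, -0.066, 0.0], [0.0, 0.001, -1.0]]
force: [0.4, -0.0, 0.1]
gripper_width: 0.0517
grasp_force: 0.0
```

```bash
python3 -c "
from h import *
go(-.011,.01,.0556)
c=manip.capture('wrist');cv2.imwrite('pics/w3.png',c['img'])
c=manip.capture('top');cv2.imwrite('pics/t3.png',c['img'])"
```

```text
t 6.5 p [ 0.5389 -0.1128  0.0557] by,bx -0.0913 0.0113 w 0.051720955548100495 F [ 0.4 -0.   0.1]
dp [ 0.0803 -0.0013  0.0001] dr [ 0.001  -0.0002 -0.0007]
```

View pics/w3.png

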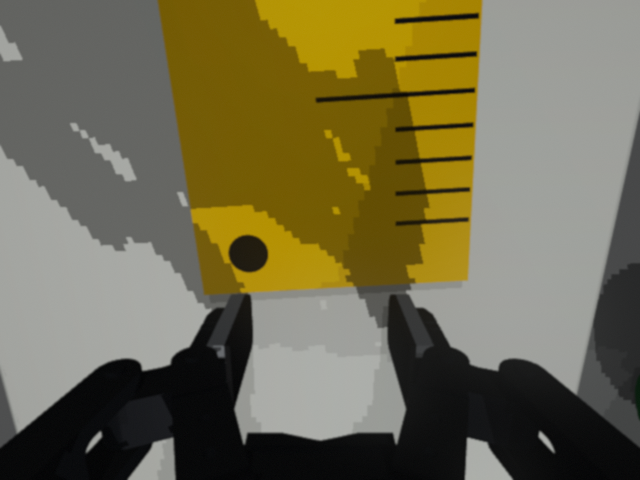

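View pics/t3.png

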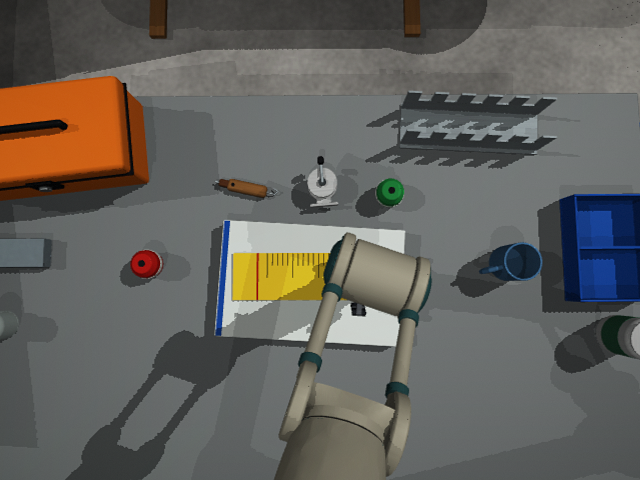

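The measure is squaring up: in the wrist view its rear end runs from (205,293) to (468,280), touching the left finger. The top view shows the leading end at column 232 and the red line at 257. I'll keep pushing, then measure the front edge.

Emit:
arm_command --dp '[[0.005,0,0],[0.01,0,0],[0.015,0,0],[0.02,0,0],[0.025,0,0]]' --dr '[[0,0,0],[0,0,0],[0,0,0],[0,0,0],[0,0,0]]' --grip '[100,100,100,100,100]'

```text
t: 7.22
ee_pos: [0.5406, -0.088, 0.0557]
eef_rot: [[0.067, 0.998, 0.001], [0.998, -0.067, -0.0], [-0.0, 0.001, -1.0]]
force: [-0.6, -1.7, -0.0]
gripper_width: 0.0518
grasp_force: 0.4
```

Emit:
arm_command --dp '[[0.005,0,0],[0.01,0,0],[0.015,0,0],[0.02,0,0],[0.02,0,0]]' --dr '[[0,0,0],[0,0,0],[0,0,0],[0,0,0],[0,0,0]]' --grip '[100,100,100,100,100]'

```text
t: 7.85
ee_pos: [0.5419, -0.0678, 0.0556]
eef_rot: [[0.066, 0.998, 0.001], [0.998, -0.066, 0.0], [0.0, 0.001, -1.0]]
force: [0.4, -0.2, 0.6]
gripper_width: 0.0519
grasp_force: 0.0
```

```bash
cat >> h.py <<'E'
def front(name="top"):
    c=manip.capture(name); cv2.imwrite("pics/f_%s_%.2f.png"%(name,manip.get_obs()["t"]),c["img"])
    H,S,V,h=look(c); red=((H<8)|(H>172))&(S>120)
    yel=(abs(H-26)<8)&(S>120)&(V>50)
    x,y,w,hh=cv2.boundingRect(h); X=np.array([U[1],-U[0],0])
    def fit(pts,z,lab):
        q=ray(c,pts,z)-B[:2]; by=q@U[:2]; bx=q@X[:2]
        k,b=np.polyfit(bx,by,1); r=by-(k*bx+b); g=abs(r)<.003; k,b=np.polyfit(bx[g],by[g],1)
        m=(bx[g].min()+bx[g].max())/2; print(lab,"by at mid-edge rel edge",round(k*m+b-.19,4),"slope",round(k,4),"bx range",bx[g].min().round(4),bx[g].max().round(4))
    rows=range(y+4,y+hh-4)
    fit([(np.flatnonzero(yel[r,x-10:])[0]+x-10-.5,r) for r in rows if yel[r,x-10:].any()],.046,"front")
    ym=red[y:y+hh,x:x+60]; fit([(np.flatnonzero(ym[r]).mean()+x,r+y) for r in range(4,hh-4) if ym[r].any()],.046,"red")
    bl=(abs(H-112)<12)&(S>120)&(V>60); bl[:, :200]=0; bl[:,260:]=0; bl[:215]=0; bl[345:]=0
    fit([(np.flatnonzero(bl[r])[0]-.5,r) for r in range(226,330) if bl[r].any() and not y-2<=r<=y+hh+2],.04,"blue edge")
E
python3 -c "
from h import *
go(-.011,.01,.0556);front()"
```

```text
t 7.85 p [ 0.5419 -0.0678  0.0556] by,bx -0.0463 0.0113 w 0.051871705332907116 F [ 0.4 -0.2  0.6]
dp [ 0.0353 -0.0013  0.0001] dr [ 0.001  -0.0004 -0.0008]
front by at mid-edge rel edge 0.0149 slope -0.0044 bx range -0.03 0.056
red by at mid-edge rel edge -0.036 slope -0.0041 bx range -0.027 0.0589
blue edge by at mid-edge rel edge -0.0017 slope 0.0004 bx range -0.1061 0.1053
```

The front is about 16 mm out and square, so roughly 34 mm remain. I'll push 28 mm, then re-measure.

Emit:
arm_command --dp '[[0.006,0,0],[0.012,0,0],[0.018,0,0],[0.024,0,0],[0.028,0,0]]' --dr '[[0,0,0],[0,0,0],[0,0,0],[0,0,0],[0,0,0]]' --grip '[100,100,100,100,100]'

```text
t: 8.52
ee_pos: [0.5438, -0.04, 0.0557]
eef_rot: [[0.066, 0.998, 0.001], [0.998, -0.066, -0.0], [-0.0, 0.001, -1.0]]
force: [0.5, -1.2, 0.3]
gripper_width: 0.0518
grasp_force: 0.3
```

```bash
python3 -c "
from h import *
go(-.011,.01,.0556);front()
c=manip.capture('top');cv2.imwrite('pics/crop.png',cv2.resize(c['img'][210:350,170:310],None,fx=4,fy=4,interpolation=0))"
```

```text
t 8.525 p [ 0.5438 -0.04    0.0557] by,bx -0.0184 0.0113 w 0.05176600382711175 F [ 0.5 -1.2  0.3]
dp [ 0.0074 -0.0013  0.0001] dr [ 0.0009  0.0001 -0.0008]
front by at mid-edge rel edge 0.0425 slope -0.0026 bx range -0.0295 0.0565
red by at mid-edge rel edge -0.0085 slope -0.0003 bx range -0.0267 0.0594
blue edge by at mid-edge rel edge -0.0017 slope 0.0005 bx range -0.1061 0.1053
```

View pics/crop.png

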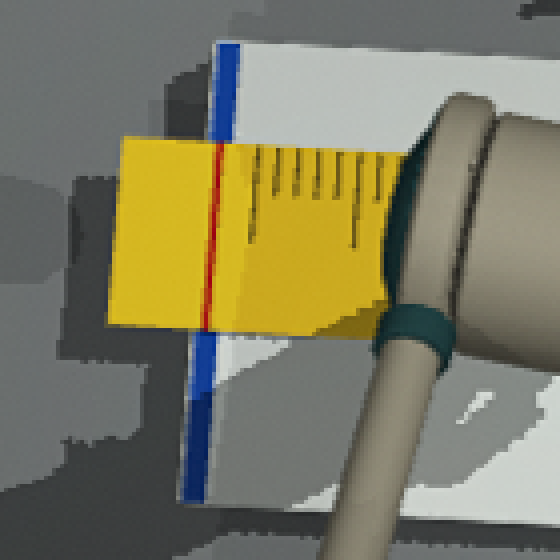

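The crop shows the red line running from (220,145) to (206,330), a few millimetres inside the band's outer edge. It is square, and about 7 mm remains. I'll push 7 mm, back off, then lift.

Emit:
arm_command --dp '[[0.003,0,0],[0.006,0,0],[0.007,0,0],[0.007,0,0]]' --dr '[[0,0,0],[0,0,0],[0,0,0],[0,0,0]]' --grip '[100,100,100,100]'

```text
t: 9.12
ee_pos: [0.5442, -0.0333, 0.0557]
eef_rot: [[0.067, 0.998, 0.001], [0.998, -0.067, 0.0], [0.0, 0.001, -1.0]]
force: [0.5, 0.6, 0.2]
gripper_width: 0.0519
grasp_force: 0.0
```

Emit:
arm_command --dp '[[-0.01,0,0],[-0.025,0,0],[-0.03,0,-0.01],[-0.03,0,-0.05],[-0.03,0,-0.1]]' --dr '[[0,0,0],[0,0,0],[0,0,0],[0,0,0],[0,0,0]]' --grip '[100,100,100,100,100]'

```text
t: 9.75
ee_pos: [0.5414, -0.0639, 0.1565]
eef_rot: [[0.068, 0.998, -0.001], [0.998, -0.068, 0.001], [0.0, -0.001, -1.0]]
force: [0.3, -0.5, 0.7]
gripper_width: 0.052
grasp_force: 0.0
```

Emit:
arm_command --dp '[[-0.05,0,-0.05],[-0.1,0,-0.08],[-0.15,0,-0.08],[-0.2,0,-0.08],[-0.2,0,-0.08]]' --dr '[[0,0,0],[0,0,0],[0,0,0],[0,0,0],[0,0,0]]' --grip '[100,100,100,100,100]'

```text
t: 10.38
ee_pos: [0.5282, -0.267, 0.2362]
eef_rot: [[0.072, 0.997, 0.002], [0.997, -0.072, -0.002], [-0.002, 0.002, -1.0]]
force: [-0.2, 0.0, -1.4]
gripper_width: 0.052
grasp_force: 0.0
```

```bash
python3 -c "
from h import *
front();c=manip.capture('top');cv2.imwrite('pics/t9.png',c['img']);report(c);go(0,0,.2)"
```

```text
front by at mid-edge rel edge 0.0492 slope 0.0842 bx range 0.0191 0.0415
red by at mid-edge rel edge -0.0018 slope 0.0003 bx range -0.029 0.0589
blue edge by at mid-edge rel edge -0.0016 slope -0.0001 bx range -0.1061 0.1053
measure (array([0.55860984, 0.09658946], dtype=float32), array([0.06628168, 0.99780095], dtype=float32), np.float32(0.24043857), np.float32(0.09640472))
t 10.475 p [ 0.5282 -0.2633  0.2359] by,bx -0.2422 0.0105 w 0.05174934540137293 F [0.2 1.4 0.1]
dp [ 0.2422 -0.0112  0.0361] dr [ 0.001  -0.0012 -0.0037]
```

View pics/t9.png

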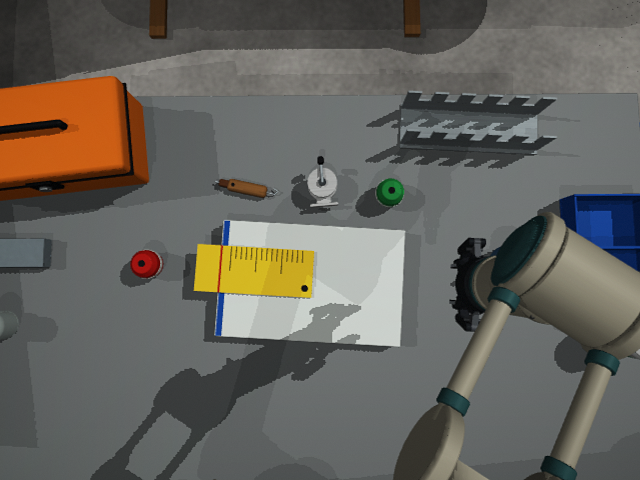

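The final top view shows the red line at column 220, on the blue band. The leading end is about 49–50 mm out, square, and 16 mm off the middle line. The neighbours are unmoved and the arm is clear, so I'm handing it in.

```bash
python3 -c "
from bench import manip
print(manip.close_job())"
```

```text
the job is handed in; nothing more can be done
None
```

I pushed the measure until its red line lay over the blue-banded edge, with about 50 mm sticking out by camera measurement, square and flat on the board; nothing else was moved and the job is handed in (no verdict was returned).

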